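Fit the keeper plate on the tube rack

ROBOT

A 6-joint arm with a two-finger parallel gripper is mounted at the origin on the work surface. World frame = base frame: x ahead of the robot, y to its left, z up, the work surface at z = 0. Lengths are in m, angles in degrees, forces in N, time in s.
With the tool pointing down it reaches from about 0.3 to 0.75 m from the base axis. Payload 8.5 kg.
Tool frame: the origin (TCP) lies midway between the tips of the shut fingers; the grasp point (between the pads) lies 19 mm behind it; z points along the fingers, y is the direction in which the jaws open and shut (so a half turn about z gives the same grasp; the last joint's range is limited). The gripper opens to 85 mm and grips with 20 to 120 N. Pads are 22 mm wide; open, the fingers measure 114 mm over their backs; the gripper's body (76 mm by 85 mm) begins 54 mm behind the grasp point. The pads swing forward as they close: fully open they stand 13 mm farther back than shut.
Start: joints at [-12.336, 21.807, 74.336, -0, 83.858, -12.336], TCP at [0.55, 0, 0.231] pointing down, gripper open.
Joint ranges: [-178.18, 178.18], [-50.72, 133.34], [12.68, 142.11], [-81.47, 261.47], [9.98, 163.14], [-165.26, 165.26]. Speed limits (degrees/s): [136.94, 136.94, 180, 180, 180, 180].

INTERFACE

Orientations are given as a 3x3 rotation matrix whose columns are the frame's x, y, z axes.
In Python, from rig import env, eyes, close_job gives the robot as it stands.
- The arm moves only by the tool jog_arm, never from a script. Its argument "deltas" is one flat list of numbers, 7 for each row, row after row: the shift along the tool's x, y, z in units of 0.75 m (1.0 is 0.75 m), then the turn, a rotation vector about the tool's x, y, z in units of 180 degrees (1.0 is 180 degrees), then the gripper command: -1 is fully open, 1 is shut, values between are in proportion. In form: [dx, dy, dz, ax, ay, az, fingers, dx, dy, dz, ax, ay, az, fingers, ...]. A call has 1 to 12 rows; each row is the pose to reach, as a shift and turn from the pose commanded when the call began, along the tool's axes at that moment, turning the shorter way round; what a row does not reach only later rows make up. A row lasts 1/12 s, in which the tool goes at most 41.7 mm and 7.16 degrees, less where a joint would pass 70% of its speed; a pose out of reach is approached as far as the arm can. A call with a number of a shift or a turn outside -1 to 1 is refused whole. A call with a gripper value outside its range is refused whole. The fingers move at their own pace and stop on an object; "grip_force" is the grip in N (left out, the last holds). Time passes only in rows, so rows that repeat a pose let the fingers close. It gives the time, the measured TCP pose, the force and the opening at its end, in the units of the state.
- env.observe(): the state, without advancing time (a new reading comes with each control period).
- eyes.get_image(name): name is "scene" or "side" or "wrist"; returns the picture (400x640x3 uint8, red, green, blue); there is no depth.
- eyes.camera_params(name): a dict with "intrinsics" (3x3 intrinsics, pixels), "k1" (the pictures are not rectified: a ray, as slopes to the right and down, at radius r is drawn at 1 + k1 r^2 times it, then the intrinsics apply), "R" (3x3) and "t" (3): a world point X has camera coordinates R X + t; the wrist camera has in their place "mount" (4x4, takes a point from camera to tool coordinates, whose origin is the TCP and whose axes are the flange's). Camera axes: x right, y down, z forward; pixel columns grow to the right and rows downward; lengths in m; the calibration is good to about 2 mm. A picture is of the moment at which its call begins: read the wrist's pose just before it. camera_params takes no time and is no camera call.
- close_job(): hands the job in, once; it reports no verdict.
The state is a dict: "time_s": time; "q": joint angles; "qvel": joint speeds; "joint_efforts": joint torques, N m; "position": TCP position; "tool_rot": TCP orientation; "ft_force": force on the tool from outside, world axes, zero at the start; "wrist_torque": the same for the moment, N m; "grip_width": finger opening in m.
Only numpy, scipy, OpenCV 4.12 (cv2) and the standard library are available. Lean on these libraries where they do the work, as an engineer would, in place of code of your own. Each camera call takes 0.05 s, during which the arm holds its last target.

TASK

Fit the yellow keeper plate on the tube rack: lay it on the rack's four pins and work it gently along the fence until its four holes drop over the pins and it sits flat and fully down on the posts. Then push the red-knobbed bolt fully in over the plate's edge to lock it, never pressing or forcing the plate hard, and leave the other things on the bench where they are.

Things in the scene. Friction and masses are not known exactly. Their poses are not given: they have to be found in the camera images.
- keeper: Keeper plate: loose, stiff, yellow, 130 (own x) x 210 (own y) x 5 mm, 0.3-0.5 kg, starting flat on the bench, fin up. Origin: centre of underside, z up. Four round 10.5 mm through holes at x +/-50, y +/-55 mm. Either way round fits. Its own weight makes it drop over the pins.
- keeper_grip (a point): Middle of the keeper's black grip fin, 34 mm above the plate's underside, axes as the keeper's. The fin stands on the plate's middle: 60 long (x), 12 thick (y: pinch across it), top 49 mm above the underside.
- rack: Tube rack, fixed, 146 (own x) x 214 (own y) mm. Origin: centre of its foot on the bench, z up, x roughly away from the robot. In it stands a white insert of blue-capped tubes (caps reach 90 mm up) with four posts, each topped by a pin. The insert is set firmly anywhere from -16 to +16 mm along the rack's y, unmeasured: find the pins by sight or feel.
- rack_seat (a point): On the rack's mid axis, level with the posts' flat shoulders, 98 mm above the bench: the height of the seated plate's underside. Posts at x +/-50 mm here, and y +/-55 mm plus the insert's unknown shift. Each has an 8 mm pin with a bevelled top 7 mm higher (105 mm up): a plate not yet in place lies on the pin tops, stably up to 40 mm off along y.
- rack_fence (a point): Middle of the inner face of the aluminium fence along the rack's robot side (rack x = -65.5, y = 0, 105 mm up). Fence top 116 mm up; gap for the bolt at |y| < 20 mm. A plate edge touching the fence puts the holes in line with the pins in x (0.5 mm off; play 1.25 mm). Axes as the rack's.
- bolt (a joint): Steel bolt on a grey block outside the fence: 0 = drawn back (start), grows as it slides along the rack's +x to 0.020 m = fully in, over the plate's edge. Takes about 2 N, stays where left. It passes 2 mm above a seated plate; an unseated one blocks it.
- bolt_knob (a point): On the axis of the bolt's upright red knob (16 mm diameter, from 111 to 157 mm above the bench), 140 mm above the bench. Moves with the bolt; axes as the rack's; at bolt 0 it lies at x = -108, y = 0 mm of the rack.
- lilac_tray: Bystander: white tray of lilac-capped tubes, 110 x 150 x 88 mm, far side of the bench. Origin: centre of underside.
- wash_bottle: Bystander: cloudy wash bottle, 68 mm diameter, 217 mm high with its bent spout, far side. Origin: centre of underside.
- needle_carton: Bystander: white and blue carton 100 x 170 x 110 mm, far side. Origin: centre of underside.
- glove_carton: Bystander: brown carton 120 x 170 x 75 mm with a black band, far side. Origin: centre of underside.
- sample_jar: Bystander: clear jar with red cap, 60 mm diameter, 68 mm high, left of the rack. Origin: centre of underside.
- cap_cup: Bystander: green cup 72 mm diameter, 55 mm high, between the robot and the work. Origin: centre of underside.
- timer: Bystander: grey bench timer 95 x 52 x 32 mm, to the right. Origin: centre of underside.
There are look-alikes about, which are no part of the job. What is meant by the keeper is not green, and is the larger of those in its own colour.

How it is judged (in metres and radians):
On the way:
1. the keeper plate sits flat and fully down over the four pins (z of keeper in the frame of rack between 0.096 and 0.1 m and horizontal distance between keeper and rack below 0.022 m and angle between keeper's own z axis and vertical below 0.02 rad), for 0.2 s.
At the end, for the whole second after the job is handed in: The keeper plate is at rest, flat (within 0.02 rad) and fully down over the pins (underside 96 to 100 mm above the rack's foot, its middle within 22 mm of the rack's), and the bolt is in over its edge (joint above 16 of 20 mm) (all of step 1 and value of joint bolt above 0.016 m and linear speed of keeper below 0.02 m/s); the robot touches nothing.
It fails at once if the plate is pressed against the rack with more than 30 N while it is not yet down over the pins (contact force between keeper and rack above 30 N and z of keeper in the frame of rack above 0.101 m).
It fails at once if the plate is pressed or slammed against the rack with more than 90 N (contact force between keeper and rack above 90 N).
It fails at once if a bystander is moved by more than 30 mm (distance of any of lilac_tray, wash_bottle, needle_carton, glove_carton, sample_jar, cap_cup, timer from where it was at the start of the episode above 0.03 m).
It also fails if it takes over 54 s, if anything falls off the work surface, if the arm or the gripper's body presses on something with over 40 N, if the wrist force passes 120 N, or if a joint passes its speed limit or range.

## Working session

There is one attempt and no reset: what is moved stays moved. The work goes in short steps, Python scripts to look and compute and a tool call to move; the robot and the scene stay as the last step left them, time stands still between calls to the robot, and variables do not carry over. Pictures are saved under pics/ and viewed, and the job is handed in when it is done.

Besides the shell and the picture viewer there is one more tool, called after "Request:" as a command line: name --argument value ..., lists and objects as JSON in quotes. jog_arm: Moves the arm, as the interface text tells. Its arguments: {"type":"object","properties":{"deltas":{"type":"array"},"grip_force":{"type":"number"}},"required":["deltas"]}

```bash
ls; mkdir -p pics; python3 - <<'E'
from rig import env, eyes
import cv2
s=env.observe();print(s)
for n in ["scene","side","wrist"]:
    im=eyes.get_image(n);cv2.imwrite(f"pics/{n}0.png",im[:,:,::-1]);print(n,eyes.camera_params(n))
E
```

```text
pics
{'time_s': 0.0, 'q': array([-1.23365050e+01,  2.18423758e+01,  7.43859702e+01,  1.69318910e-03,
        8.38586764e+01, -1.23367434e+01]), 'qvel': array([ 0.01359014,  0.0370512 ,  0.05715486, -0.06505626, -0.0397244 ,
       -0.07573696]), 'joint_efforts': array([-1.00240642e-03, -4.48466885e+01, -2.31285810e+01, -2.87182611e-04,
        4.73836102e-03,  1.77242771e-05]), 'position': array([5.49700565e-01, 6.39497679e-05, 2.30691637e-01]), 'tool_rot': array([[-7.16229224e-07,  9.99998909e-01, -1.47747900e-03],
       [ 9.99999938e-01,  1.23808404e-06,  3.53205365e-04],
       [ 3.53206809e-04, -1.47747865e-03, -9.99998846e-01]]), 'ft_force': array([-0.31753348,  0.04135037, -0.41478612]), 'wrist_torque': array([ 0.01821449, -0.01040722, -0.05185045]), 'grip_width': 0.08561896869407719}
scene {'intrinsics': array([[448.60683668,   0.        , 319.58395626],
       [  0.        , 448.60683668, 200.54430585],
       [  0.        ,   0.        ,   1.        ]]), 'k1': 0.006939666698204557, 'R': array([[-0.56372479,  0.8258215 ,  0.01527149],
       [ 0.55986371,  0.39563888, -0.728
[... 369 characters left out ...]
      [-0.1146291 ,  0.73361193, -0.66983111],
       [ 0.10596095, -0.66139978, -0.74251102]]), 't': array([0.50667083, 0.16302988, 1.42000355])}
wrist {'intrinsics': array([[325.49019169,   0.        , 323.30904712],
       [  0.        , 325.49019169, 201.71267304],
       [  0.        ,   0.        ,   1.        ]]), 'k1': -0.0572283302872145, 'mount': array([[-5.08940468e-04, -9.48825274e-01, -3.15801108e-01,
         8.08951520e-02],
       [ 9.99999862e-01, -5.23154563e-04, -3.97659359e-05,
        -2.51111937e-04],
       [-1.27481866e-04, -3.15801085e-01,  9.48825410e-01,
        -1.42348176e-01],
       [ 0.00000000e+00,  0.00000000e+00,  0.00000000e+00,
         1.00000000e+00]])}
```

View pics/scene0.png

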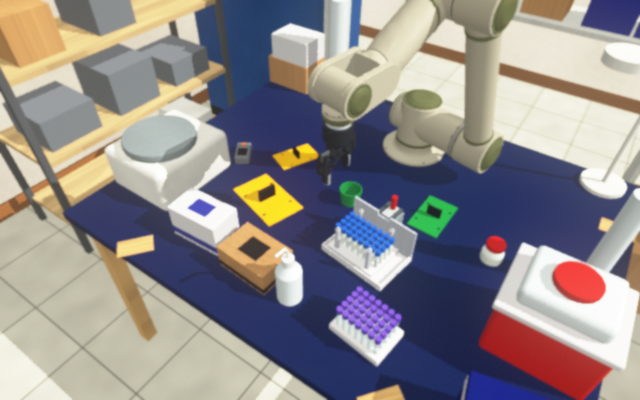

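View pics/side0.png

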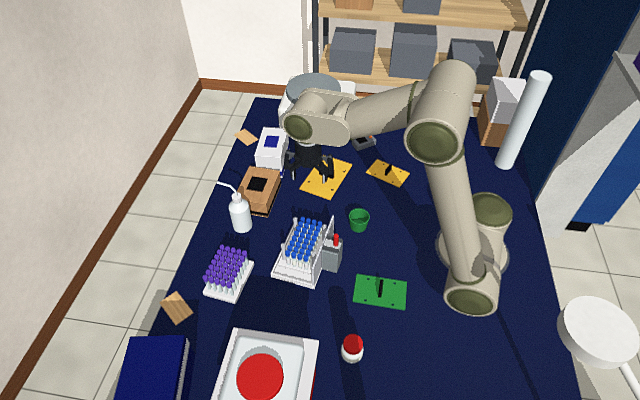

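View pics/wrist0.png

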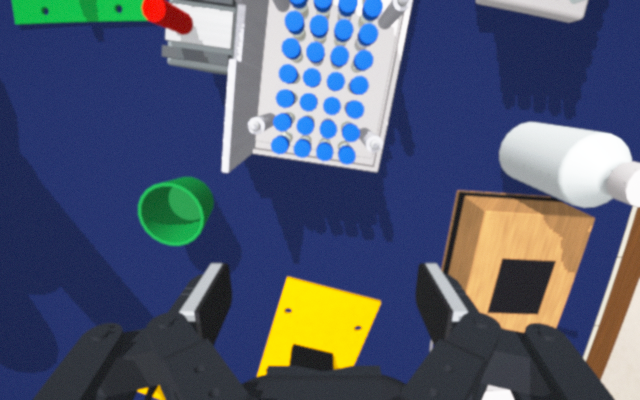

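The larger yellow plate is at about (268,199) in the scene picture, (327,178) in the side picture, and in the wrist picture below the gripper. The rack with blue caps is at about (315,80) in the wrist picture. I'll zoom in to pick exact points.

```bash
cat > h.py <<'E'
import numpy as np, cv2
from rig import env, eyes
def undist(p,c):
    # image slope = s*(1+k1 r^2)
    K=c["intrinsics"];p=np.atleast_2d(np.array(p,float))
    return cv2.undistortPoints(p.reshape(-1,1,2),K,np.array([c["k1"],0,0,0.])).reshape(-1,2)
def cam(name,s=None):
    c=eyes.camera_params(name)
    if name=="wrist":
        M=np.array(c["mount"]);R=np.array(s["tool_rot"]);t=np.array(s["position"])
        Rw=R@M[:3,:3];o=R@M[:3,3]+t
    else:
        Rw=np.array(c["R"]).T;o=-Rw@np.array(c["t"])
    return c,Rw,o
def plane(name,p,z,s=None):
    c,Rw,o=cam(name,s);u=undist(p,c)
    d=np.c_[u,np.ones(len(u))]@Rw.T
    return o+d*((z-o[2])/d[:,2])[:,None]
def proj(name,X,s=None):
    c,Rw,o=cam(name,s);X=np.atleast_2d(X)
    Y=(X-o)@Rw;u=Y[:,:2]/Y[:,2:];r2=(u**2).sum(1,keepdims=True)
    u=u*(1+c["k1"]*r2);K=c["intrinsics"]
    return u*[K[0,0],K[1,1]]+[K[0,2],K[1,2]]
E
python3 - <<'E'
import cv2
w=cv2.imread('pics/wrist0.png')
c=w[0:180,200:440];cv2.imwrite('pics/c1.png',cv2.resize(c,None,fx=3.3,fy=3.3,interpolation=cv2.INTER_CUBIC))
s=cv2.imread('pics/side0.png')
c=s[130:290,260:380];cv2.imwrite('pics/c2.png',cv2.resize(c,None,fx=3.7,fy=3.7,interpolation=cv2.INTER_CUBIC))
s=cv2.imread('pics/scene0.png')
c=s[160:300,220:430];cv2.imwrite('pics/c3.png',cv2.resize(c,None,fx=3.7,fy=3.7,interpolation=cv2.INTER_CUBIC))
c=w[260:400,240:400];cv2.imwrite('pics/c4.png',cv2.resize(c,None,fx=4,fy=4,interpolation=cv2.INTER_CUBIC))
E
```

```text
(no output)
```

View pics/c1.png

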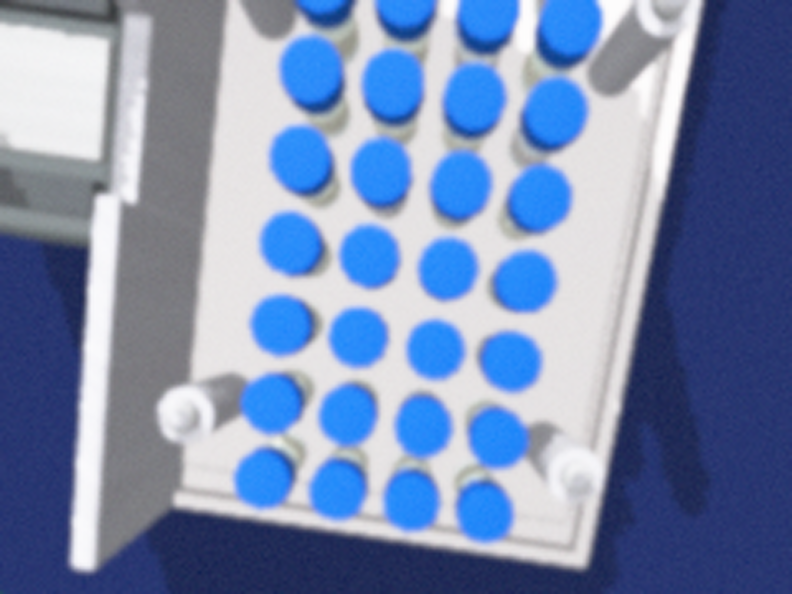

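View pics/c2.png

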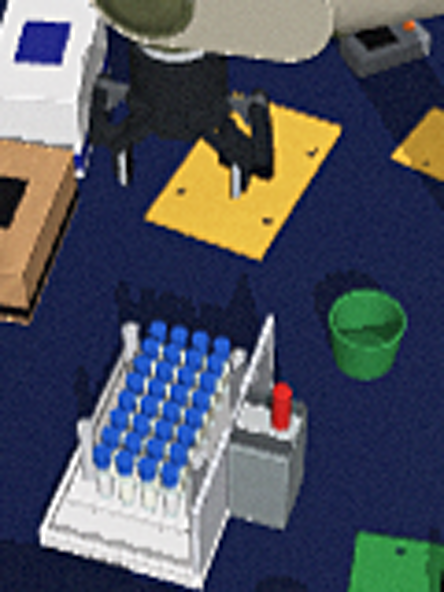

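View pics/c3.png

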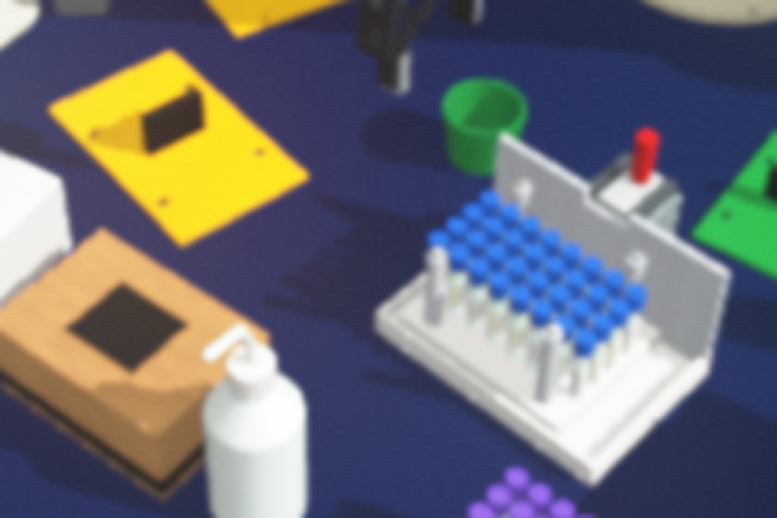

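View pics/c4.png

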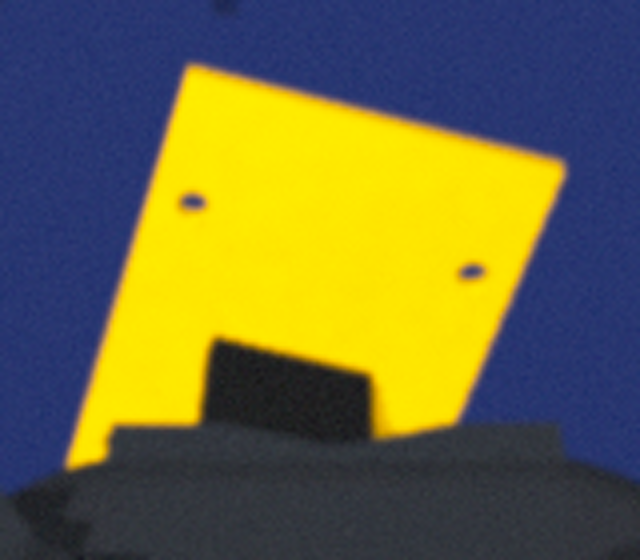

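```bash
cat > m0.py <<'E'
from h import *
s=env.observe()
f=lambda x,y,k,ox,oy:((x+.5)/k-.5+ox,(y+.5)/k-.5+oy)
pins=[f(185,412,3.3,200,0),f(577,476,3.3,200,0),f(665,5,3.3,200,0)]
P=plane("wrist",pins,.105,s);print("pins",P.round(4));print(np.linalg.norm(P[0]-P[1]),np.linalg.norm(P[1]-P[2]))
d=P[1]-P[0];print("rack x ang",np.degrees(np.arctan2(d[1],d[0])));d=P[2]-P[1];print("rack y ang",np.degrees(np.arctan2(d[1],d[0]))-90)
fe=plane("wrist",[f(103,195,3.3,200,0),f(75,568,3.3,200,0),f(97,568,3.3,200,0)],.116,s);print("fence top",fe.round(4))
ho=plane("wrist",[f(192,202,4,240,260),f(471,271,4,240,260)],.005,s);co=plane("wrist",[f(190,66,4,240,260),f(566,162,4,240,260)],.005,s)
print("holes",ho.round(4),np.linalg.norm(ho[0]-ho[1]));print("corners",co.round(4),np.linalg.norm(co[0]-co[1]))
# side corners
sc=plane("side",[f(342,128,3.7,260,130),f(262,260,3.7,260,130),f(146,217,3.7,260,130)],.005);print("side corners",sc.round(4))
cc=plane("scene",[f(170,50,3.7,220,160),f(309,177,3.7,220,160),f(183,246,3.7,220,160),f(48,108,3.7,220,160)],.005);print("scene corners",cc.round(4),cc.mean(0))
for q in (ho,co):
    d=q[1]-q[0];print("keeper x ang",np.degrees(np.arctan2(d[1],d[0])))
kp=plane("scene",[f(647,134,3.7,220,160)],.157);print("knobtop scene",kp)
kp=plane("side",[f(283,388,3.7,260,130)],.157);print("knobtop side",kp)
E
python3 m0.py
```

```text
pins [[0.4947 0.0576 0.105 ]
 [0.5915 0.0418 0.105 ]
 [0.6068 0.1474 0.105 ]]
0.0980873401499424 0.10670415478909893
rack x ang -9.25118991849701
rack y ang -8.250253492793334
fence top [[0.4813 0.1065 0.116 ]
 [0.4674 0.021  0.116 ]
 [0.4728 0.021  0.116 ]]
holes [[ 0.501  -0.196   0.005 ]
 [ 0.5963 -0.2247  0.005 ]] 0.09954020164623566
corners [[ 0.5024 -0.1432  0.005 ]
 [ 0.6265 -0.1801  0.005 ]] 0.12949422188054244
side corners [[ 0.4388 -0.3391  0.005 ]
 [ 0.497  -0.1365  0.005 ]
 [ 0.6223 -0.1767  0.005 ]]
scene corners [[ 0.4368 -0.3455  0.005 ]
 [ 0.4999 -0.14    0.005 ]
 [ 0.6257 -0.177   0.005 ]
 [ 0.5627 -0.3828  0.005 ]] [ 0.53124507 -0.26132545  0.005     ]
keeper x ang -16.73626504316511
keeper x ang -16.584446984254324
knobtop scene [[0.44168105 0.13324492 0.157     ]]
knobtop side [[0.44404303 0.13385065 0.157     ]]
```

Keeper centre is about (0.533,-0.262), with its x axis at -16.7°. The rack is at about -9° near (0.55,0.115). All measured sizes agree with the given ones. Next I look at the rack from above.

Request:
jog_arm --deltas '[0.16,0,-0.16,0,0,0,-1,0.16,0,-0.16,0,0,0,-1,0.16,0,-0.16,0,0,0,-1,0.16,0,-0.16,0,0,0,-1,0.16,0,-0.16,0,0,0,-1,0.16,0,-0.16,0,0,0,-1,0.16,0,-0.16,0,0,0,-1,0.16,0,-0.16,0,0,0,-1]'

```text
time_s: 0.82
position: [0.5498, 0.1192, 0.3497]
tool_rot: [[0.001, 1.0, -0.003], [1.0, -0.001, -0.0], [-0.0, -0.003, -1.0]]
ft_force: [-0.6, 0.4, 0.0]
grip_width: 0.0854
```

```bash
python3 - <<'E'
from h import *
import pickle
s=env.observe();im=eyes.get_image("wrist")
pickle.dump(s,open("s1.pkl","wb"));cv2.imwrite("pics/w1.png",im[:,:,::-1]);print(s["time_s"],s["position"],s["ft_force"])
im=im[:,:,::-1]
c=im[20:320,160:440]
cv2.imwrite("pics/w1c.png",cv2.resize(c,None,fx=2,fy=2,interpolation=cv2.INTER_CUBIC))
E
```

```text
0.8167 [0.54977328 0.11915711 0.34974687] [-0.61068552  0.42205108  0.00099751]
```

View pics/w1.png

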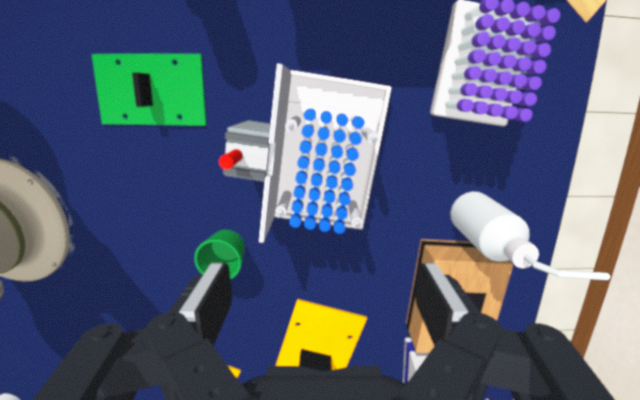

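```bash
python3 - <<'E'
import cv2
im=cv2.imread("pics/w1.png");c=im[60:250,215:395]
cv2.imwrite("pics/w1d.png",cv2.resize(c,None,fx=3.1,fy=3.1,interpolation=cv2.INTER_CUBIC))
E
```

```text
(no output)
```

View pics/w1d.png

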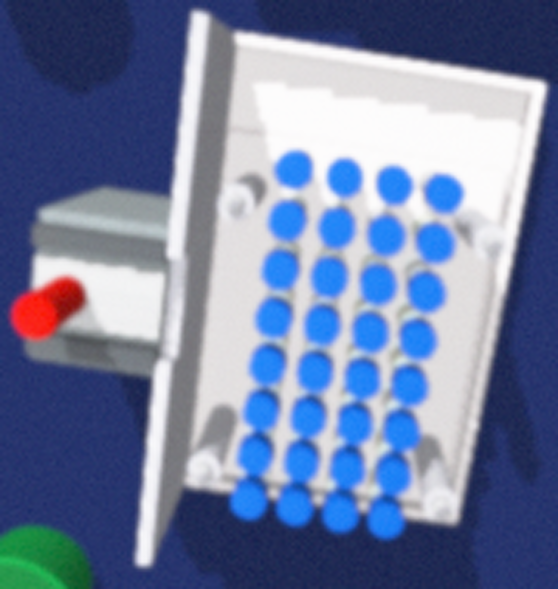

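The picture shows all four pin tops: at about (291,124), (372,137), (280,211) and (356,222) in full-frame pixels. The fence top edge runs from (282,64) to (264,242).

```bash
python3 - <<'E'
from h import *
import pickle
s=pickle.load(open("s1.pkl","rb"))
f=lambda x,y:((x+.5)/3.1-.5+215,(y+.5)/3.1-.5+60)
P=plane("wrist",[f(238,200),f(488,240),f(203,470),f(440,505)],.105,s);print(P.round(4))
for a,b in((0,1),(2,3),(2,0),(3,1)):
    d=P[b]-P[a];print(np.linalg.norm(d),np.degrees(np.arctan2(d[1],d[0])))
print("pin centre",P.mean(0))
F=plane("wrist",[f(208,14),f(152,565),f(192,12),f(137,563),f(183,258),f(168,358)],.116,s);print("fence",F.round(4))
d=F[0]-F[1];print(np.linalg.norm(d),np.degrees(np.arctan2(d[1],d[0]))-90)
d=F[2]-F[3];print(np.linalg.norm(d),np.degrees(np.arctan2(d[1],d[0]))-90)
print("mid fence inner",(F[0]+F[1])/2, "gap",(F[4]+F[5])/2)
print("knob",plane("wrist",[f(36,315)],.157,s))
# caps via colour
im=cv2.imread("pics/w1.png");m=((im[:,:,0]>180)&(im[:,:,2]<90)).astype('uint8');n,l,st,ce=cv2.connectedComponentsWithStats(m)
C=[c for c,t in zip(ce[1:],st[1:]) if t[4]>40];print(len(C))
B=plane("wrist",C,.09,s);print(cv2.minAreaRect(B[:,:2].astype('float32')*1000),B.mean(0))
E
```

```text
[[0.5117 0.1664 0.105 ]
 [0.6063 0.1514 0.105 ]
 [0.494  0.0584 0.105 ]
 [0.5913 0.043  0.105 ]]
0.09582297821030876 -9.005354769591335
0.09857062051152438 -9.013946168949081
0.10948184807436528 80.68004632542902
0.10951601583430957 82.11770857620827
pin centre [0.55082797 0.10481441 0.105     ]
fence [[0.5042 0.2312 0.116 ]
 [0.4727 0.0208 0.116 ]
 [0.4986 0.2319 0.116 ]
 [0.4665 0.0217 0.116 ]
 [0.4917 0.1463 0.116 ]
 [0.4841 0.1081 0.116 ]]
0.21271907803512052 -8.512782916850924
0.21262230169454666 -8.67575362579855
mid fence inner [0.4884174  0.12603178 0.116     ] gap [0.48786767 0.12722648 0.116     ]
knob [[0.44716696 0.13324058 0.157     ]]
23
((552.1219482421875, 112.90829467773438), (120.070556640625, 59.03923034667969), 81.19994354248047) [0.55311478 0.12184759 0.09      ]
```

Request:
jog_arm --deltas '[-0.51,-0.0224,0.32,0,0,-0.407,-1,-0.51,-0.0224,0.32,0,0,-0.407,-1,-0.51,-0.0224,0.32,0,0,-0.407,-1,-0.51,-0.0224,0.32,0,0,-0.407,-1,-0.51,-0.0224,0.32,0,0,-0.407,-1,-0.51,-0.0224,0.32,0,0,-0.407,-1,-0.51,-0.0224,0.32,0,0,-0.407,-1,-0.51,-0.0224,0.32,0,0,-0.407,-1,-0.51,-0.0224,0.32,0,0,-0.407,-1,-0.51,-0.0224,0.32,0,0,-0.407,-1,-0.51,-0.0224,0.32,0,0,-0.407,-1,-0.51,-0.0224,0.32,0,0,-0.407,-1]'

```text
time_s: 1.87
position: [0.5303, -0.2676, 0.1062]
tool_rot: [[-0.957, 0.291, -0.006], [0.291, 0.957, 0.003], [0.007, 0.001, -1.0]]
ft_force: [-1.1, 0.8, -0.0]
grip_width: 0.0851
```

```bash
python3 - <<'E'
from h import *
import pickle
s=env.observe();im=eyes.get_image("wrist")
pickle.dump(s,open("s2.pkl","wb"));cv2.imwrite("pics/w2.png",im[:,:,::-1]);print(s["time_s"],s["position"],s["tool_rot"],s["ft_force"],s["q"])
E
```

```text
1.8667 [ 0.53025595 -0.26760104  0.10618113] [[-0.95676055  0.29081387 -0.00604505]
 [ 0.2907994   0.9567788   0.00316829]
 [ 0.00670516  0.00127339 -0.99997671]] [-1.1474673   0.80927851 -0.02454373] [-3.81568196e+01  3.27546803e+01  7.75093029e+01 -7.57579264e-02
  7.01205353e+01 -1.11224363e+02]
```

View pics/w2.png

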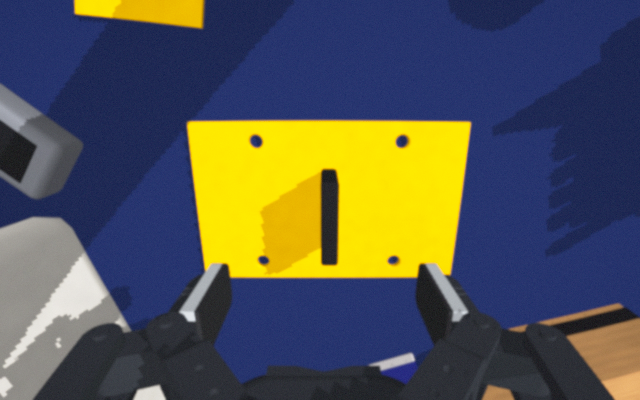

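The keeper lies squarely below the jaws, with holes at (256,141), (402,141), (264,260) and (393,260).

```bash
python3 - <<'E'
from h import *
import pickle
s=pickle.load(open("s2.pkl","rb"));print(env.observe()["position"],env.observe()["qvel"].round(2))
H=plane("wrist",[(256,141),(402,141),(264,260),(393,260)],.005,s)
print(H.round(4),H.mean(0))
for a,b in((0,2),(1,3),(0,1),(2,3)):
    d=H[b]-H[a];print(np.linalg.norm(d),np.degrees(np.arctan2(d[1],d[0])))
T=plane("wrist",[(329,170),(329,264)],.049,s);print(T,T.mean(0))
R=np.array(s["tool_rot"]);print("in tool",R.T@(H.mean(0)-s["position"]),R.T@(T.mean(0)-s["position"]))
E
```

```text
[ 0.53087274 -0.26571742  0.10766724] [ 3.7  -3.42 -0.36  0.8   1.7   3.56]
[[ 0.4691 -0.3017  0.005 ]
 [ 0.5008 -0.1974  0.005 ]
 [ 0.5641 -0.3302  0.005 ]
 [ 0.5957 -0.2265  0.005 ]] [ 0.53241186 -0.26395575  0.005     ]
0.09914633122979627 -16.701461479448582
0.09923322545896604 -17.041039670620556
0.1090414385492773 73.08505598683942
0.10845366725234949 73.03891336998772
[[ 0.49669416 -0.25388452  0.049     ]
 [ 0.5600542  -0.27279818  0.049     ]] [ 0.52837418 -0.26334135  0.049     ]
in tool [-0.00168107  0.00398586  0.10117729] [0.00265571 0.00345552 0.05720467]
```

Request:
jog_arm --deltas '[0,0,0.05,0,0,0,-1,0,0,0.09,0,0,0,-1,0,0,0.126,0,0,0,-1,0,0,0.126,0,0,0,-1,0,0,0.126,0,0,0,1,0,0,0.126,0,0,0,1,0,0,0.126,0,0,0,1,0,0,0.126,0,0,0,1,0,0,0.126,0,0,0,1,0,0,0.126,0,0,0,1]' --grip_force 60

```text
time_s: 2.75
position: [0.5335, -0.2628, 0.0177]
tool_rot: [[-0.958, 0.288, 0.001], [0.288, 0.958, -0.001], [-0.001, -0.001, -1.0]]
ft_force: [0.5, -0.2, 1.2]
grip_width: 0.0125
```

Request:
jog_arm --deltas '[0,0,-0.03,0,0,0,1,0,0,-0.08,0,0,0,1,0,0,-0.13,0,0,0,1,0,0,-0.18,0,0,0,1,0,0,-0.213,0,0,0,1,0,0,-0.213,0,0,0,1]'

```text
time_s: 3.25
position: [0.5346, -0.2635, 0.182]
tool_rot: [[-0.958, 0.288, 0.008], [0.288, 0.958, -0.006], [-0.009, -0.003, -1.0]]
ft_force: [1.4, -0.9, -5.0]
grip_width: 0.011
```

Request:
jog_arm --deltas '[0.01,0.04,0,0,0,0,1,0.02,0.09,0,0,0,-0.01,1,0.03,0.14,0,0,0,-0.02,1,0.045,0.19,0,0,0,-0.03,1,0.055,0.24,0,0,0,-0.04,1,0.07,0.29,0,0,0,-0.045,1,0.08,0.34,0,0,0,-0.045,1,0.09,0.39,0,0,0,-0.045,1,0.1,0.43,0,0,0,-0.045,1,0.11,0.47,0,0,0,-0.045,1,0.114,0.493,0,0,0,-0.045,1,0.114,0.493,0,0,0,-0.045,1]'

```text
time_s: 4.25
position: [0.5567, 0.1197, 0.1744]
tool_rot: [[-0.989, 0.146, -0.004], [0.146, 0.989, 0.001], [0.004, 0.001, -1.0]]
ft_force: [-0.1, -0.3, -5.1]
grip_width: 0.011
```

```bash
cat > look.py <<'E'
from h import *
import pickle,sys
n=sys.argv[1];s=env.observe()
print(s["time_s"],s["position"],s["ft_force"],s["grip_width"],s["qvel"].round(1));print(s["tool_rot"].round(4))
pickle.dump(s,open(f"{n}.pkl","wb"))
for c in sys.argv[2:]:
    im=eyes.get_image(c)[:,:,::-1]
    if c=="side": im=cv2.resize(im[180:300,250:370],None,fx=5,fy=5,interpolation=cv2.INTER_CUBIC)
    if c=="scene": im=cv2.resize(im[160:300,300:440],None,fx=4.2,fy=4.2,interpolation=cv2.INTER_CUBIC)
    cv2.imwrite(f"pics/{n}_{c}.png",im)
E
python3 look.py a1 wrist side
```

```text
4.25 [0.5566834  0.11966457 0.17441666] [-0.14702314 -0.26293676 -5.12725558] 0.01100393374062727 [-3.8 -0.5  0.9 -1.6 -0.4 -2.9]
[[-9.892e-01  1.465e-01 -3.600e-03]
 [ 1.465e-01  9.892e-01  1.100e-03]
 [ 3.700e-03  6.000e-04 -1.000e+00]]
```

View pics/a1_wrist.png

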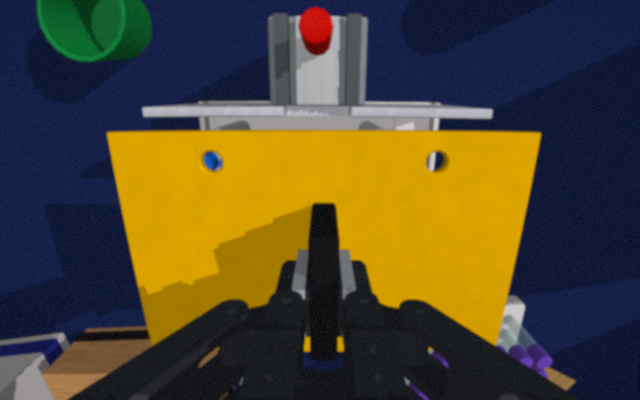

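View pics/a1_side.png

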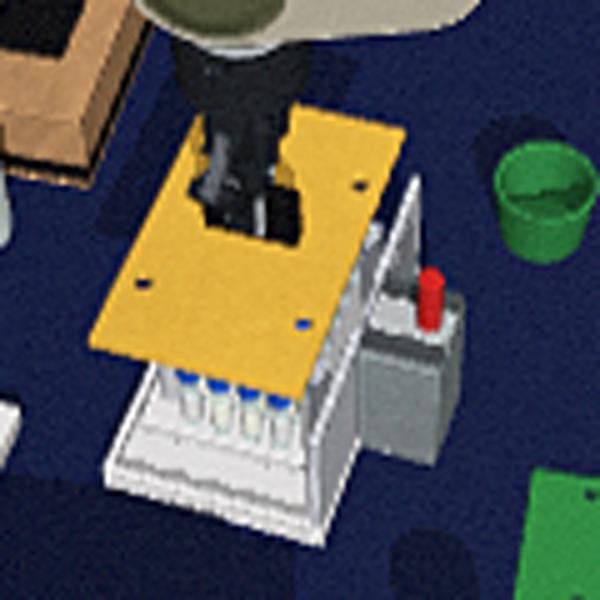

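The plate hangs level and parallel to the fence: plate edge at row 131, fence top's inner edge at about row 116. The near-side holes are at (211,161) and (437,160).

```bash
python3 - <<'E'
from h import *
import pickle
im=cv2.imread("pics/a1_wrist.png")
cv2.imwrite("pics/a1c.png",cv2.resize(im[90:180,120:520],None,fx=2,fy=2,interpolation=cv2.INTER_CUBIC))
s=pickle.load(open("a1.pkl","rb"))
zt=s["position"][2]-.0177+.005
E_=plane("wrist",[(112,131.5),(536,131.5)],zt,s);H=plane("wrist",[(211,161),(437,160)],zt,s)
F=plane("wrist",[(150,116),(487,117)],.116,s);K=plane("wrist",[(316,25)],.157,s)
a=np.radians(-8.8);X=np.array([np.cos(a),np.sin(a),0]);Y=np.array([-np.sin(a),np.cos(a),0])
for n,q in(("edge",E_),("holes",H),("fence",F),("knob",K),("tcp",s["position"][None])):
    print(n,q.round(4).tolist(),(q@X).round(4),(q@Y).round(4))
for q in(E_,H,F):
    d=q[1]-q[0];print(np.linalg.norm(d),np.degrees(np.arctan2(d[1],d[0]))-90)
pc=np.array([.5508,.1048,0]);print("pin centre",pc@X,pc@Y)
E
```

```text
edge [[0.4771, 0.0283, 0.1617], [0.5071, 0.2304, 0.1617]] [0.4672 0.4659] [0.101  0.3053]
holes [[0.4987, 0.0729, 0.1617], [0.5143, 0.1816, 0.1617]] [0.4817 0.4805] [0.1483 0.2581]
fence [[0.4721, 0.025, 0.116], [0.503, 0.2283, 0.116]] [0.4627 0.4622] [0.097  0.3025]
knob [[0.4463, 0.1326, 0.157]] [0.4208] [0.1993]
tcp [[0.5567, 0.1197, 0.1744]] [0.5318] [0.2034]
0.20433898413038262 -8.444083303885009
0.10982280991886256 -8.185858954991886
0.20556395041281864 -8.642104220308184
pin centre 0.5282832768581941 0.1878309330008469
```

View pics/a1c.png

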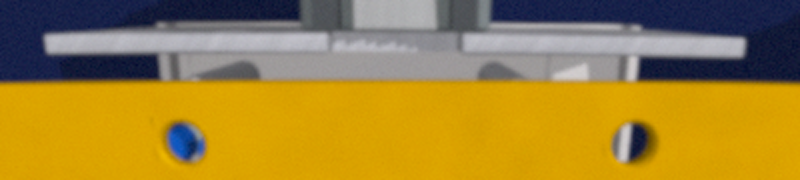

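Request:
jog_arm --deltas '[0,0,0.02,0,0,0.0015,1,0,0,0.04,0,0,0.0015,1,0,0,0.06,0,0,0.0015,1,0,0,0.06,0,0,0.0015,1,0,0,0.06,0,0,0.0015,1,0,0,0.06,0,0,0.0015,1]'

```text
time_s: 4.85
position: [0.5581, 0.1155, 0.1321]
tool_rot: [[-0.988, 0.156, 0.001], [0.156, 0.988, -0.0], [-0.001, -0.0, -1.0]]
ft_force: [-0.7, -0.1, -4.8]
grip_width: 0.011
```

```bash
python3 look.py a2 wrist side
```

```text
4.85 [0.55813985 0.11553773 0.13209749] [-0.66544583 -0.13990487 -4.81546149] 0.01097366250387322 [ 0.4 -0.5 -0.6  0.1 -0.2  0. ]
[[-9.878e-01  1.558e-01  7.000e-04]
 [ 1.558e-01  9.878e-01 -1.000e-04]
 [-7.000e-04 -0.000e+00 -1.000e+00]]
```

View pics/a2_wrist.png

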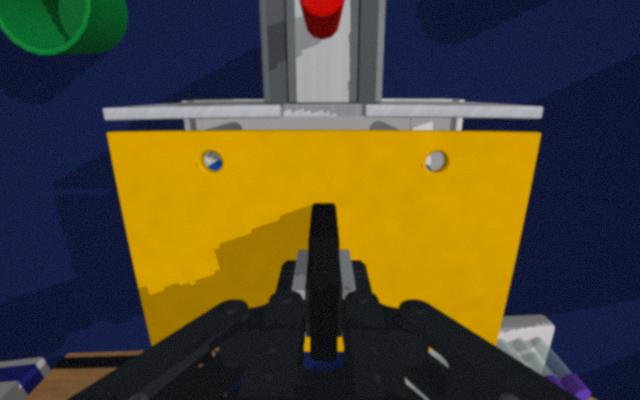

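View pics/a2_side.png

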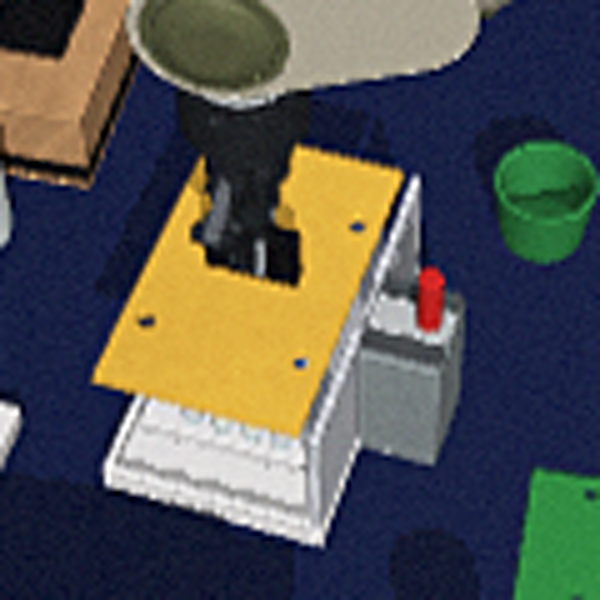

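Request:
jog_arm --deltas '[0,0,0.003,0,0,0,1,0,0,0.006,0,0,0,1,0,0,0.009,0,0,0,1,0,0,0.01,0,0,0,1,0,0,0.01,0,0,0,1,0,0,0.01,0,0,0,1]'

```text
time_s: 5.45
position: [0.5578, 0.1163, 0.1241]
tool_rot: [[-0.988, 0.155, -0.0], [0.155, 0.988, 0.0], [0.0, -0.0, -1.0]]
ft_force: [-0.1, -0.5, -5.6]
grip_width: 0.0109
```

Request:
jog_arm --deltas '[0,0,0.0013,0,0,0,1,0,0,0.0013,0,0,0,1,0,0,0.0013,0,0,0,1]'

```text
time_s: 5.7
position: [0.5578, 0.1162, 0.1231]
tool_rot: [[-0.988, 0.155, -0.0], [0.155, 0.988, 0.0], [0.0, 0.0, -1.0]]
ft_force: [-0.5, 0.5, -5.2]
grip_width: 0.0108
```

Request:
jog_arm --deltas '[0,0,0.0013,0,0,0,1,0,0,0.0013,0,0,0,1,0,0,0.0013,0,0,0,1]'

```text
time_s: 5.95
position: [0.5579, 0.1162, 0.1228]
tool_rot: [[-0.988, 0.155, 0.001], [0.155, 0.988, -0.0], [-0.001, 0.0, -1.0]]
ft_force: [-2.6, 0.3, 3.7]
grip_width: 0.0109
```

Request:
jog_arm --deltas '[0,0,0.0007,0,0,0,1,0,0,0.0007,0,0,0,1,0,0,0.0007,0,0,0,1]'

```text
time_s: 6.2
position: [0.558, 0.1162, 0.1227]
tool_rot: [[-0.988, 0.155, 0.001], [0.155, 0.988, -0.0], [-0.001, 0.0, -1.0]]
ft_force: [-4.0, -0.0, 8.0]
grip_width: 0.0112
```

Request:
jog_arm --deltas '[0,0,-0.001,0,0,0,1,0.002,0,-0.001,0,0,0,1,0.004,0,-0.001,0,0,0,1,0.004,0,-0.001,0,0,0,1,0.004,0,-0.001,0,0,0,1]'

```text
time_s: 6.62
position: [0.5555, 0.1166, 0.1228]
tool_rot: [[-0.988, 0.155, 0.002], [0.155, 0.988, -0.0], [-0.002, 0.0, -1.0]]
ft_force: [2.8, -0.4, 3.6]
grip_width: 0.0109
```

Request:
jog_arm --deltas '[0.0007,0,0,0,0,0,1,0.0013,0,0,0,0,0,1,0.0013,0,0,0,0,0,1,0.0013,0,0,0,0,0,1]'

```text
time_s: 6.95
position: [0.5544, 0.1168, 0.1228]
tool_rot: [[-0.988, 0.155, 0.002], [0.155, 0.988, -0.0], [-0.002, 0.0, -1.0]]
ft_force: [5.0, -0.6, 3.5]
grip_width: 0.0112
```

Request:
jog_arm --deltas '[0,0,-0.0005,0,0,0,1,0.001,0,-0.0005,0,0,0,1,0.0013,0,-0.0005,0,0,0,1,0.0013,0,-0.0005,0,0,0,1]'

```text
time_s: 7.28
position: [0.5529, 0.117, 0.1228]
tool_rot: [[-0.988, 0.155, 0.0], [0.155, 0.988, 0.0], [-0.0, 0.0, -1.0]]
ft_force: [4.8, -1.9, 3.7]
grip_width: 0.0111
```

```bash
python3 look.py a3 wrist; python3 -c "
import cv2
im=cv2.imread('pics/a3_wrist.png')
cv2.imwrite('pics/a3c.png',cv2.resize(im[80:180,90:560],None,fx=1.7,fy=1.7,interpolation=cv2.INTER_CUBIC))"
```

```text
7.2833 [0.55293577 0.11700725 0.12277637] [ 4.82696871 -1.88707387  3.69879968] 0.011066910751444035 [-0.  -0.  -0.   0.   0.2  0. ]
[[-9.879e-01  1.548e-01  2.000e-04]
 [ 1.548e-01  9.879e-01  0.000e+00]
 [-2.000e-04  1.000e-04 -1.000e+00]]
```

View pics/a3c.png

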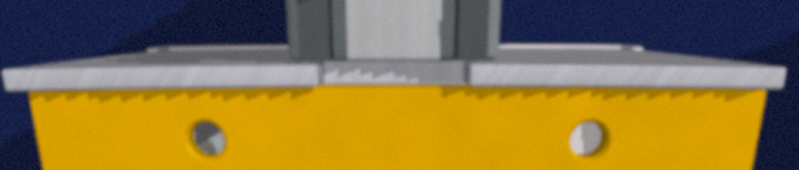

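The plate edge now appears right at the fence. I'll probe for contact.

Request:
jog_arm --deltas '[0.0013,0,0,0,0,0,1,0.0013,0,0,0,0,0,1,0.0013,0,0,0,0,0,1]'

```text
time_s: 7.58
position: [0.5524, 0.1172, 0.1228]
tool_rot: [[-0.988, 0.155, 0.001], [0.155, 0.988, 0.0], [-0.001, 0.0, -1.0]]
ft_force: [6.1, -0.3, 2.2]
grip_width: 0.0112
```

Request:
jog_arm --deltas '[0.0007,0,0,0,0,0,1,0.0007,0,0,0,0,0,1,0.0007,0,0,0,0,0,1]'

```text
time_s: 7.83
position: [0.5524, 0.1172, 0.1228]
tool_rot: [[-0.988, 0.155, 0.002], [0.155, 0.988, -0.0], [-0.002, 0.0, -1.0]]
ft_force: [8.6, -1.0, 1.0]
grip_width: 0.0114
```

Fence contact found, with x force rising and no motion. Now I slide along the fence toward -y.

Request:
jog_arm --deltas '[-0.0003,-0.0015,0,0,0,0,1,-0.0003,-0.003,0,0,0,0,1,-0.0003,-0.0045,0,0,0,0,1,-0.0003,-0.006,0,0,0,0,1,-0.0003,-0.0075,0,0,0,0,1,-0.0003,-0.009,0,0,0,0,1,-0.0003,-0.01,0,0,0,0,1,-0.0003,-0.01,0,0,0,0,1]'

```text
time_s: 8.5
position: [0.5514, 0.1106, 0.1228]
tool_rot: [[-0.988, 0.155, 0.003], [0.155, 0.988, 0.002], [-0.002, 0.002, -1.0]]
ft_force: [8.3, 5.1, 1.0]
grip_width: 0.0114
```

Request:
jog_arm --deltas '[0,-0.0013,0,0,0,0,1,0,-0.002,0,0,0,0,1,0,-0.002,0,0,0,0,1]'

```text
time_s: 8.75
position: [0.5512, 0.1092, 0.1229]
tool_rot: [[-0.988, 0.155, 0.003], [0.155, 0.988, 0.002], [-0.002, 0.002, -1.0]]
ft_force: [9.9, 5.2, 0.8]
grip_width: 0.0111
```

Request:
jog_arm --deltas '[-0.0005,-0.001,0,0,0,0,1,-0.0005,-0.001,0,0,0,0,1]'

```text
time_s: 8.92
position: [0.5511, 0.1085, 0.1228]
tool_rot: [[-0.988, 0.154, 0.002], [0.154, 0.988, 0.002], [-0.001, 0.002, -1.0]]
ft_force: [8.4, 5.6, 2.2]
grip_width: 0.0111
```

```bash
python3 look.py a4 wrist; python3 -c "
import cv2
im=cv2.imread('pics/a4_wrist.png')
cv2.imwrite('pics/a4c.png',cv2.resize(im[90:190,170:470],None,fx=2.6,fy=2.6,interpolation=cv2.INTER_CUBIC))"
```

```text
8.9167 [0.55108526 0.10849249 0.12277301] [8.36610013 5.56611865 2.23896759] 0.011098364079722516 [ 0.   0.  -0.  -0.1 -0.1  0.1]
[[-0.988   0.1545  0.0017]
 [ 0.1545  0.988   0.002 ]
 [-0.0013  0.0022 -1.    ]]
```

View pics/a4c.png

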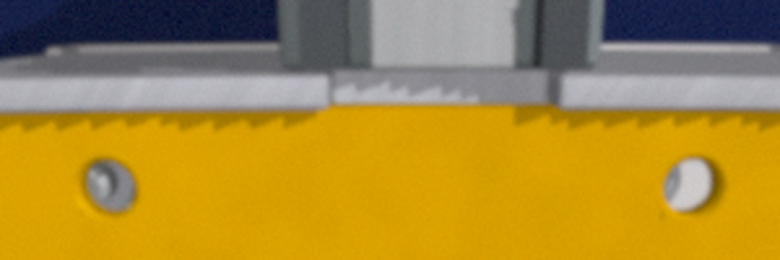

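The pin tip shows in the left hole at about (103,182) in the crop. The pin in the right hole is still at its left rim, so the plate must go a few mm further toward -y. I'll loosen the jaws into a cage so the plate can drop under its own weight.

Request:
jog_arm --deltas '[0,0,-0.0008,0,0,0,0.62,0,0,-0.0008,0,0,0,0.62,0,0,-0.0008,0,0,0,0.62,0,0,-0.0008,0,0,0,0.62]'

```text
time_s: 9.3
position: [0.5498, 0.1075, 0.1228]
tool_rot: [[-0.988, 0.155, -0.002], [0.155, 0.988, 0.0], [0.002, -0.0, -1.0]]
ft_force: [0.4, -0.5, -0.7]
grip_width: 0.0163
```

Request:
jog_arm --deltas '[0,-0.0013,0,0,0,0,0.62,0,-0.0026,0,0,0,0,0.62,0,-0.004,0,0,0,0,0.62,0,-0.0045,0,0,0,0,0.62]'

```text
time_s: 9.63
position: [0.5498, 0.1041, 0.1232]
tool_rot: [[-0.988, 0.155, -0.0], [0.155, 0.988, 0.0], [0.0, 0.0, -1.0]]
ft_force: [0.2, 1.2, -1.1]
grip_width: 0.0161
```

Request:
jog_arm --deltas '[0,-0.001,0,0,0,0,0.62,0,-0.0013,0,0,0,0,0.62,0,-0.0013,0,0,0,0,0.62]'

```text
time_s: 9.88
position: [0.5499, 0.103, 0.1234]
tool_rot: [[-0.988, 0.155, 0.0], [0.155, 0.988, -0.0], [-0.0, -0.0, -1.0]]
ft_force: [-0.4, -0.5, -0.3]
grip_width: 0.0163
```

```bash
python3 look.py a5 wrist; python3 -c "
import cv2
im=cv2.imread('pics/a5_wrist.png')
cv2.imwrite('pics/a5c.png',cv2.resize(im[90:190,170:470],None,fx=2.6,fy=2.6,interpolation=cv2.INTER_CUBIC))"
```

```text
9.8833 [0.54987713 0.10299057 0.1234334 ] [-0.43800862 -0.52837668 -0.27288872] 0.016280476277462073 [ 0.1  0.1 -0.1  0.   0.1  0.1]
[[-9.879e-01  1.550e-01  2.000e-04]
 [ 1.550e-01  9.879e-01 -2.000e-04]
 [-2.000e-04 -2.000e-04 -1.000e+00]]
```

View pics/a5c.png

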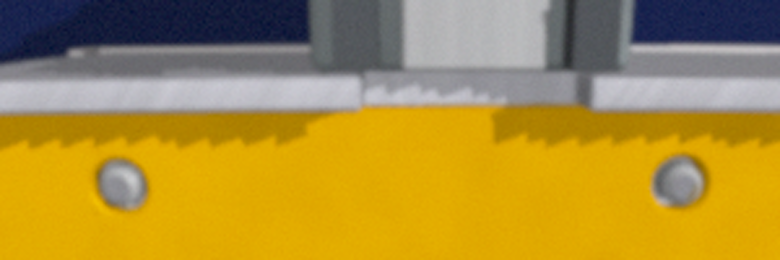

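The pins now fill both near holes, at (122,184) and (680,182) in the crop. The fence shadow on the plate has widened, so it looks dropped. I'll check with the other cameras.

```bash
python3 look.py a6 side scene wrist
```

```text
9.9333 [0.54989053 0.10302865 0.12341684] [-0.1917726   0.40336489 -0.36026131] 0.016086229381595436 [ 0.1  0.1  0.   0.  -0.  -0.1]
[[-9.879e-01  1.550e-01  2.000e-04]
 [ 1.550e-01  9.879e-01 -2.000e-04]
 [-2.000e-04 -2.000e-04 -1.000e+00]]
```

View pics/a6_side.png

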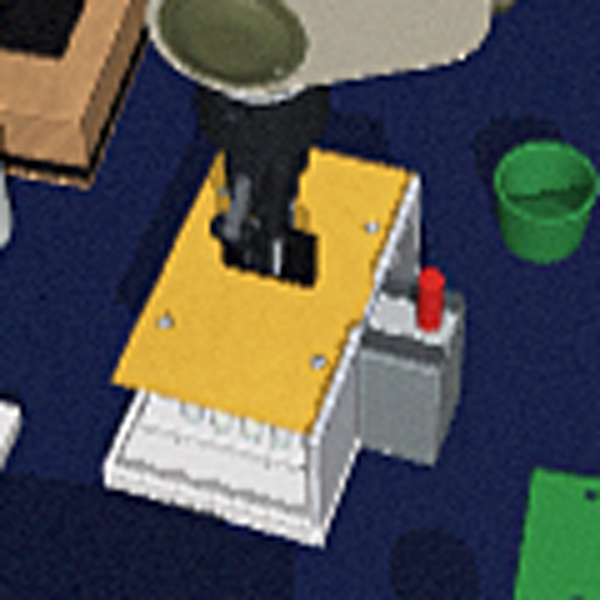

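View pics/a6_scene.png

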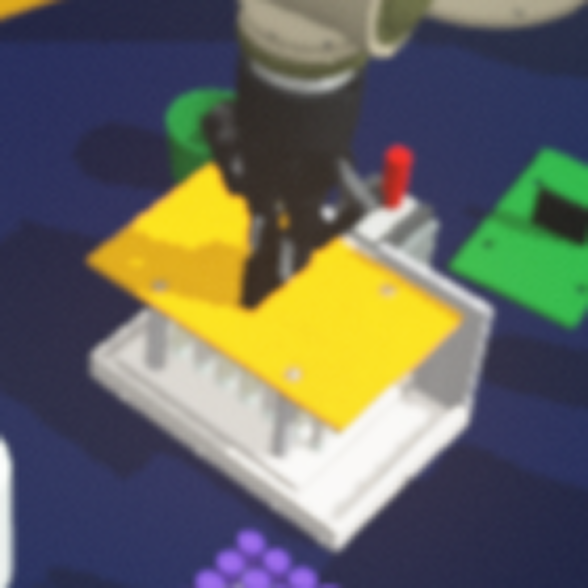

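View pics/a6_wrist.png

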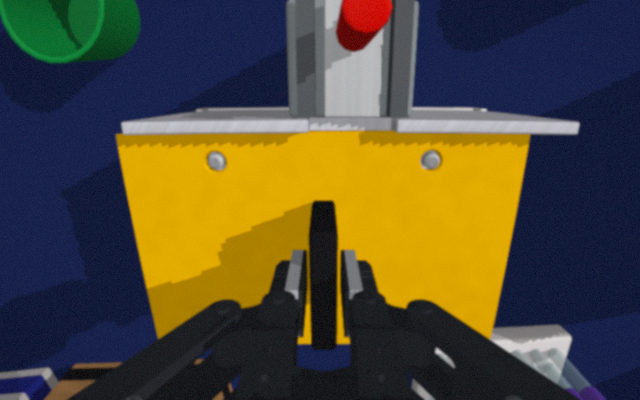

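All four pins show in their holes. The hole spacing in the wrist picture shrank from 224 to 214 px, which is about a 7 mm drop, so the plate is seated. Now I open a little, lift clear and go behind the knob.

Request:
jog_arm --deltas '[0,0.001,0,0,0,0,0.4,0,0.001,0,0,0,0,0.4,0,0.001,-0.03,0,0,0,0.4,0,0.001,-0.07,0,0,0,0.4,0,0.001,-0.11,0,0,0,0.4,0,0.001,-0.125,0,0,0,0.4,0.04,0.005,-0.125,0,0,0,1,0.09,0.01,-0.125,0,0,0,1,0.14,0.018,-0.125,0,0,0,1,0.188,0.018,-0.125,0,0,0,1,0.188,0.018,-0.125,0,0,0,1,0.188,0.018,-0.125,0,0,0,1]'

```text
time_s: 11.08
position: [0.4116, 0.1388, 0.2176]
tool_rot: [[-0.988, 0.154, 0.001], [0.154, 0.988, 0.0], [-0.001, 0.0, -1.0]]
ft_force: [0.5, 0.5, 0.1]
grip_width: -0.0
```

```bash
python3 look.py b1 wrist side
```

```text
11.0833 [0.41155208 0.13875071 0.21763774] [0.48359402 0.54825148 0.10321364] -1.1052328130551083e-05 [-1.1  2.6 -3.6 -0.1 -0.2 -0.3]
[[-9.881e-01  1.537e-01  1.000e-03]
 [ 1.537e-01  9.881e-01  0.000e+00]
 [-1.000e-03  2.000e-04 -1.000e+00]]
```

View pics/b1_wrist.png

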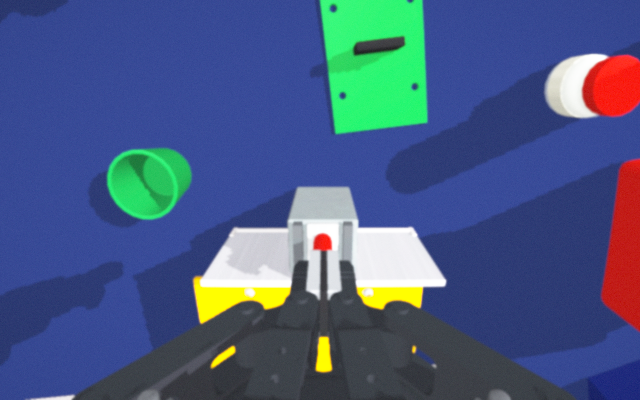

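View pics/b1_side.png

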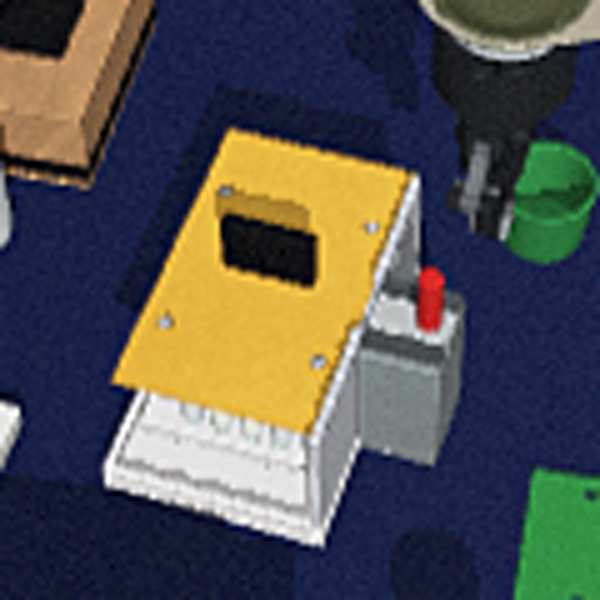

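The plate sits on all four pins. The knob (322,241) is in line with the shut fingers. Descending behind it.

Request:
jog_arm --deltas '[0,0,0.04,0,0,0,1,0,0,0.08,0,0,0,1,0,0,0.116,0,0,0,1,0,0,0.116,0,0,0,1,0,0,0.116,0,0,0,1]'

```text
time_s: 11.6
position: [0.4133, 0.1381, 0.1297]
tool_rot: [[-0.988, 0.155, -0.002], [0.155, 0.988, -0.0], [0.002, -0.0, -1.0]]
ft_force: [0.7, 0.2, 1.3]
grip_width: -0.0001
```

Request:
jog_arm --deltas '[-0.006,0,0,0,0,0,1,-0.012,0,0,0,0,0,1,-0.018,0,0,0,0,0,1,-0.02,0,0,0,0,0,1,-0.02,0,0,0,0,0,1]'

```text
time_s: 12.02
position: [0.4281, 0.136, 0.1306]
tool_rot: [[-0.988, 0.155, 0.001], [0.155, 0.988, 0.0], [-0.001, 0.0, -1.0]]
ft_force: [-0.1, -0.1, -0.8]
grip_width: -0.0001
```

Request:
jog_arm --deltas '[-0.003,0,0,0,0,0,1,-0.006,0,0,0,0,0,1,-0.009,0,0,0,0,0,1,-0.012,0,0,0,0,0,1,-0.015,0,0,0,0,0,1,-0.018,0,0,0,0,0,1,-0.02,0,0,0,0,0,1,-0.02,0,0,0,0,0,1]'

```text
time_s: 12.68
position: [0.4427, 0.1337, 0.13]
tool_rot: [[-0.988, 0.155, 0.0], [0.155, 0.988, 0.0], [-0.0, 0.0, -1.0]]
ft_force: [-0.4, -0.3, -0.5]
grip_width: 0.0001
```

```bash
python3 look.py b2 wrist side
```

```text
12.6833 [0.44267615 0.13366767 0.1300456 ] [-0.41406179 -0.30843149 -0.52425726] 7.26491658010517e-05 [ 0.1 -0.1  0.2 -0.1 -0.5  0.2]
[[-9.879e-01  1.550e-01  4.000e-04]
 [ 1.550e-01  9.879e-01  0.000e+00]
 [-4.000e-04  1.000e-04 -1.000e+00]]
```

View pics/b2_side.png

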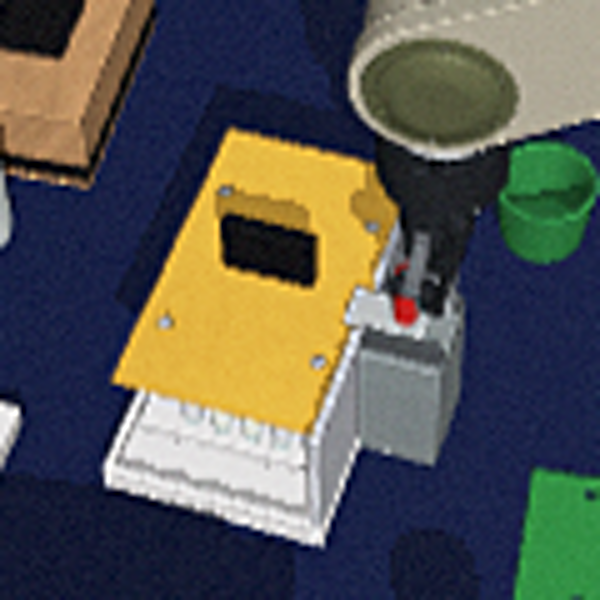

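The bolt is moving in, and its end now shows through the fence gap at about (365,305). I'll continue to the end stop.

Request:
jog_arm --deltas '[-0.002,0,0,0,0,0,1,-0.004,0,0,0,0,0,1,-0.005,0,0,0,0,0,1,-0.005,0,0,0,0,0,1]'

```text
time_s: 13.12
position: [0.4461, 0.1331, 0.13]
tool_rot: [[-0.988, 0.155, -0.0], [0.155, 0.988, -0.0], [0.0, -0.0, -1.0]]
ft_force: [-0.3, -0.3, -0.2]
grip_width: -0.0003
```

Request:
jog_arm --deltas '[-0.0013,0,0,0,0,0,1,-0.0026,0,0,0,0,0,1,-0.0026,0,0,0,0,0,1]'

```text
time_s: 13.37
position: [0.4476, 0.1329, 0.13]
tool_rot: [[-0.988, 0.155, -0.001], [0.155, 0.988, 0.0], [0.001, -0.0, -1.0]]
ft_force: [-3.3, 1.0, 1.9]
grip_width: -0.0
```

Request:
jog_arm --deltas '[-0.001,0,0,0,0,0,1,-0.002,0,0,0,0,0,1,-0.002,0,0,0,0,0,1]'

```text
time_s: 13.62
position: [0.4478, 0.1329, 0.13]
tool_rot: [[-0.988, 0.155, -0.004], [0.155, 0.988, 0.0], [0.004, -0.0, -1.0]]
ft_force: [-10.2, 1.1, 6.5]
grip_width: 0.0004
```

Request:
jog_arm --deltas '[-0.001,0,0,0,0,0,1,-0.001,0,0,0,0,0,1]'

```text
time_s: 13.78
position: [0.4479, 0.1328, 0.13]
tool_rot: [[-0.988, 0.155, -0.005], [0.155, 0.988, 0.0], [0.005, -0.0, -1.0]]
ft_force: [-13.0, 2.3, 8.5]
grip_width: -0.0
```

End stop reached, about where expected, with force rising and no more motion. Backing off and lifting away.

Request:
jog_arm --deltas '[0.01,0,0,0,0,0,1,0.03,0,0,0,0,0,1,0.04,0,0,0,0,0,1,0.04,0,-0.05,0,0,0,1,0.04,0,-0.1,0,0,0,1,0.04,0,-0.15,0,0,0,1,0.06,0,-0.18,0,0,0,1,0.06,0,-0.18,0,0,0,1,0.06,0,-0.18,0,0,0,1]'

```text
time_s: 14.53
position: [0.4058, 0.1395, 0.2659]
tool_rot: [[-0.988, 0.155, 0.003], [0.155, 0.988, 0.0], [-0.003, 0.001, -1.0]]
ft_force: [0.1, 0.3, -0.8]
grip_width: 0.0002
```

```bash
python3 look.py c1 wrist side scene; python3 - <<'E'
from h import *
f=lambda x,y:((x+.5)/5-.5+250,(y+.5)/5-.5+180)
# expected pixels of knob top at bolt 0/20 in side view
for X in(.4205,.4405):
    a=np.radians(-8.8);x=np.array([np.cos(a),np.sin(a)])*X+np.array([-np.sin(a),np.cos(a)])*.1993
    p=proj("side",np.r_[x,.157]);print((p-[250,180])*5)
E
```

```text
14.5333 [0.40584286 0.13951859 0.26590169] [ 0.07489569  0.28004361 -0.78677512] 0.00022816852384396522 [-0.4  2.5  2.1 -0.1 -0.8 -0.1]
[[-9.880e-01  1.546e-01  3.500e-03]
 [ 1.546e-01  9.880e-01  1.000e-04]
 [-3.400e-03  6.000e-04 -1.000e+00]]
[[427.55902041 270.46469198]]
[[395.49195486 262.36542763]]
```

View pics/c1_side.png

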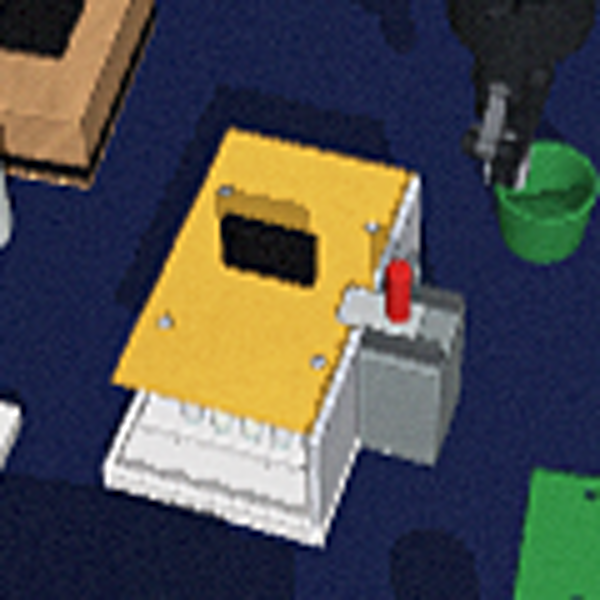

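View pics/c1_wrist.png

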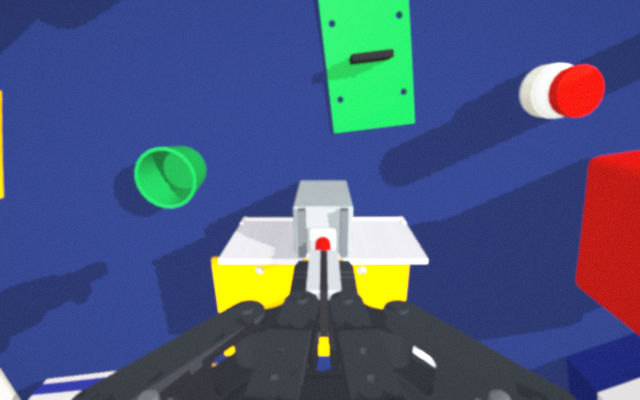

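View pics/c1_scene.png

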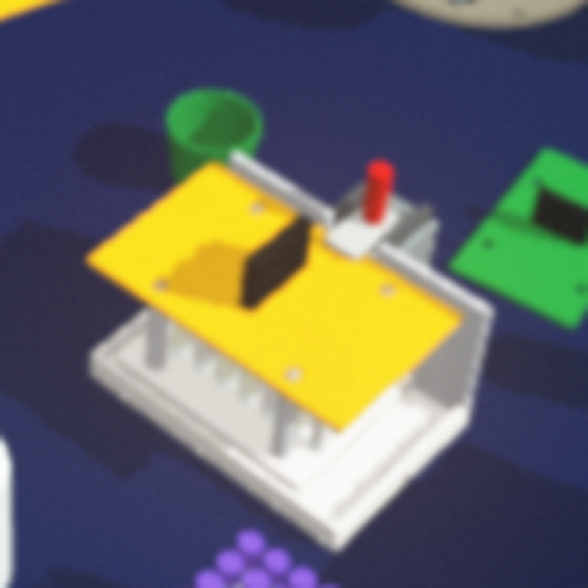

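The knob top moved from about (430,274) to (399,266) in the side picture. The prediction for a full 20 mm was a shift of (-32,-8), so that matches. The bolt lies over the plate's edge, all four pins show through, and the robot is clear. Handing in.

```bash
python3 -c "
from rig import env,close_job
print(close_job());print(env.observe()['time_s'])"
```

```text
the job is handed in; nothing more can be done
None
the job is handed in; nothing more can be done
```

The keeper plate is seated on the rack's four pins and locked with the bolt. I handed the job in at about 14.7 s of the 54 s, and the system gave no verdict.

**What I did:** I pinched the large yellow plate by its fin and set it on the pin tops about 12 mm off. I moved it against the fence and slid it along, then opened the jaws slightly and nudged it until it dropped over the pins under its own weight. I then pushed the red knob in with shut fingers until it stopped, backed off and lifted clear.

**Last checks:**
- **Plate seated:** the wrist picture showed a drop of about 7 mm. In the final side and scene pictures all four pins show in their holes, and the plate looks flat.
- **Bolt in:** the knob moved about 31 px in the side picture, against about 33 px expected for the full 20 mm. It stopped against a hard end at about 13 N, and the bolt end lies over the plate's edge.
- **Forces:** wrist readings stayed at about 16 N or less throughout, and about 14 N or less while the plate was on the pin tops. These are readings at the end of each move, not continuous peaks.
- **Bystanders:** I saw no contact and nothing out of place in the pictures, but I did not re-measure each one's position.

The scene camera placed things about 2 to 5 mm off from the wrist camera. I worked from the wrist camera's measurements and from touch.

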